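# Load a torch battery into its spring-loaded charging dock

## Robot

A 7-joint arm with a two-finger parallel gripper is mounted at the origin on a cart in front of the work surface, level with it; the furniture and walls round the work are solid. World frame = base frame: x ahead of the robot, y to its left, z up, the work surface at z = 0. Lengths are in m, angles in degrees, forces in N, time in s.
With the tool pointing down it reaches from about 0.425 to 0.875 m from the base axis. Payload 4.7 kg.
Tool frame: the origin (TCP) lies at the very end of the fingers, on their centre line; the grasp point (between the pads) lies 19 mm behind it; z points along the fingers, y is the direction in which the jaws open and shut (so a half turn about z gives the same grasp; the last joint's range is limited). The gripper opens to 87 mm and grips with 3 to 60 N. Pads are 19 mm wide; open, the fingers measure 117 mm over their backs; the gripper's body (75 mm by 190 mm) begins 51 mm behind the grasp point.
Start: joints at [-72.588, 18.392, -4.016, 83.108, 1.295, 78.541, -3.26], TCP at [0.186, 0.623, 0.223] pointing down, gripper open.
Joint ranges: [-163.93, 163.93], [-17.29, 119.83], [-79.2, 71.16], [3.27, 140.29], [-89.18, 269.18], [5.43, 117.66], [-154.24, 154.24]. Speed limits (degrees/s): [147.25, 147.25, 180, 180, 180, 180, 180].

## Interface

Orientations are given as [roll, pitch, yaw] about the fixed x, y, z axes, in that order (R = Rz(yaw) Ry(pitch) Rx(roll)).
In Python, from cell import * gives the robot as it stands.
- The arm moves only by the tool arm_command, never from a script. Its argument "targets" is a list that holds one entry, the list of rows, each a list of 7 numbers: the shift along the tool's x, y, z in m, then the turn, a rotation vector about the tool's x, y, z in degrees, then the gripper's target within -1 to 1 (shut at 1, half-way at 0, fully open at -1). In form: [[[tx, ty, tz, rx, ry, rz, claw], ...]]. A call has 1 to 10 rows; each row is the pose to reach, as a shift and turn from the pose commanded when the call began, along the tool's axes at that moment; what a row does not reach only later rows make up. A row lasts 1/10 s, in which the tool goes at most 50 mm and 8.59 degrees, less where a joint would pass 70% of its speed; a pose out of reach is approached as far as the arm can. A call with a gripper value outside its range is refused whole. The fingers move at their own pace and stop on an object; "newtons" is the grip in N (left out, the last holds). Time passes only in rows, so rows that repeat a pose let the fingers close. It gives the time, the measured TCP pose, the force and the opening at its end, in the units of the state.
- get_obs(): the state, without advancing time (a new reading comes with each control period).
- read_camera(name): name is "scene" or "top" or "wrist"; returns a dict with "img" (384x512x3 uint8, red, green, blue), "z_map" (384x512 float32, m along the optical axis (not along the pixel's ray), 0 where there is no reading), "K" (3x3 intrinsics, pixels), "origin" and "attitude" of the camera in the world. Camera axes: x right, y down, z forward; pixel columns grow to the right and rows downward; lengths in m; the calibration is good to about 2 mm. A picture is of the moment at which its call begins.
- sign_off(): hands the job in, once; it reports no verdict.
Trained networks look in the newest picture that a camera, given by its name, has taken for a name from the list of things; names that differ only in an ending like _2 or _b are one class to them, and where a whole thing is asked for, a point or a joint stands for the part that bears it (a point fixed in the world has none). Each returns a list of dicts, best first, with "conf" (0 to 1); they miss things now and then, are a little off and sometimes report something else, mostly with a low value. They report only what shows in the picture. A call takes as long as a camera call. They do not tell look-alikes from the thing itself.
- search_frame(thing, camera): "position" ([column, row] in pixels, amid what is visible of it).
The state is a dict: "time_s": time; "qpos": joint angles; "joint_velocities": joint speeds; "effort": joint torques, N m; "tool_pos": TCP position; "tool_rot": TCP orientation; "force": force on the tool from outside, world axes, zero at the start; "wrist_torque": the same for the moment, N m; "grip_width": finger opening in m.
Only numpy, scipy, OpenCV 4.12 (cv2) and the standard library are available. Lean on these libraries where they do the work, as an engineer would, in place of code of your own. Each camera call takes 0.05 s, during which the arm holds its last target.

## Task

Take the torch battery off the steel V-block and load it into the charging dock: press its flat end gently against the dock's coil spring, then roll its necked end down past the retaining lip, so that it lies level in the cradle with the neck tucked under the lip and the spring holding it there. Never force the spring hard to its stop or lean on the lip, and leave the other things on the table where they are.

Things in the scene. Friction and masses are not known exactly. Their poses are not given: they have to be found in the camera images.
- battery_center (a point): centre of the torch battery: a grey cylinder 30 mm in diameter and 60 mm long, with a steel neck 14 mm in diameter that sticks out 8 mm from one end (68 mm over all); 0.1 to 0.17 kg. The point lies on the axis at the middle of the 60 mm body. Its x axis runs along the battery towards the neck; it may be rolled about x by any angle. At the start it lies level on the V-block, neck away from the robot
- battery_neck_tip (a point): end face of the battery's neck, on the axis, 38 mm from battery_center (axes as battery_center)
- battery_flat_end (a point): flat end face of the battery, on the axis, 30 mm from battery_center (axes as battery_center)
- v_block: narrow steel V-block fixed to the table, 44 mm long (along its x), 34 mm wide at its foot (6 mm high) and 24 mm wide above; it holds the battery with its axis 36 mm above the table along the block's x, so that fingers can straddle it. Origin at the centre of its underside
- dock_seat (a point): point in the charging dock where battery_center lies when the battery is home, 34 mm above the table. x runs along the dock from the spring towards the lip (away from the robot), z up. The dock is fixed, light grey, 124 x 62 mm, base plate 6 mm high. Its V cradle, only 24 mm wide so that fingers can straddle it, holds the battery's middle from x = -14 to +26 mm
- dock_spring (a point): centre of the spring cap's face when free, 26 mm from dock_seat towards -x, on the battery's axis (fixed point; axes as dock_seat). The cap is a round steel disc of 17 mm diameter on a coil spring; it slides to -x, 4 mm with the battery home. The housing behind it is an aluminium tube 26 mm in diameter, from 20 to 40 mm behind this point
- dock_lip (a point): middle of the rounded lip edge, 33.75 mm along x and 11.25 mm above dock_seat (axes as dock_seat). The lip is 3.5 mm thick, 30 mm wide and overhangs 4.25 mm from the end plate (inner face x = 38 mm from dock_seat): the neck goes under it, the 30 mm body does not. The neck passes only while the spring is pressed in: 8.3 mm if level, about 12 mm when tilted 18 degrees
- spring_cap (a joint): how far the spring cap is pressed in, m: 0 free, 0.004 with the battery home, hard stop at 0.0145. It pushes back with 4 N at the start plus 1 N per mm (8 N when home, 12.3 N at 8.3 mm, 18.5 N at the stop). If let go above the cradle, the battery can stay pinched between spring and end plate: press it lightly down onto the cradle first
- spare_nozzle: copper-coloured gas nozzle, a plain tube 27 mm across and 58 mm tall, standing upright. A bystander, loose. Origin at the centre of its underside
- box_tube: rusty square tube offcut 30 x 60 x 30 mm, lying. A bystander, loose. Origin at the centre of its underside
- flat_bar_1: rusty flat bar 30 x 90 x 6 mm, lying flat. A bystander, loose. Origin at the centre of its underside
- copper_strip: bent copper strip about 36 x 66 x 9 mm, lying flat. A bystander, loose. Origin at the centre of its underside
Not all that is in view belongs to the job. Leave any green look-alike of the part that bears battery_center alone.

How it is judged (in metres and radians):
On the way, in this order (a step that is already met when the one before it is completed fails the run):
1. the battery is lifted clear of the V-block (height (world z) of battery_center above 0.06 m), for 0.1 s.
2. the battery presses the spring in by at least 8 mm (value of joint spring_cap above 0.008 m and contact force between battery and spring_cap above 6 N), for 0.1 s.
At the end, for the whole second after the job is handed in: the battery lies level in the dock, neck under the lip: neck tip within 2.5 mm of its place along the dock and both ends within 3 mm of the seat's axis sideways and in height, the spring held in by 2 to 6.5 mm; released and at rest (x of battery_neck_tip in the frame of dock_seat between 0.0355 and 0.0405 m and y of battery_neck_tip in the frame of dock_seat between -0.003 and 0.003 m and z of battery_neck_tip in the frame of dock_seat between -0.003 and 0.003 m and y of battery_flat_end in the frame of dock_seat between -0.003 and 0.003 m and z of battery_flat_end in the frame of dock_seat between -0.003 and 0.003 m and value of joint spring_cap between 0.002 and 0.0065 m and linear speed of battery below 0.01 m/s and contact force between the fingers and battery below 0.1 N); the robot touches nothing.
It fails at once if the battery drives the spring against its stop (more than 24 N on the spring cap) (contact force between battery and spring_cap above 24 N).
It fails at once if the battery is forced on the dock (lip, cradle and spring together more than 40 N) (contact force between battery and dock above 40 N).
It fails at once if the gripper pushes on the dock with more than 15 N (contact force between the fingers and dock above 15 N).
It fails at once if a bystander is moved more than 20 mm (distance of any of spare_nozzle, box_tube, flat_bar_1, copper_strip from where it was at the start of the episode above 0.02 m).
It also fails if it takes over 54 s, if anything falls off the work surface, if the arm or the gripper's body presses on something with over 40 N, if the wrist force passes 120 N, or if a joint passes its speed limit or range.

## Working session

There is one attempt and no reset: what is moved stays moved. The work goes in short steps, Python scripts to look and compute and a tool call to move; the robot and the scene stay as the last step left them, time stands still between calls to the robot, and variables do not carry over. Pictures are saved under pics/ and viewed, and the job is handed in when it is done.

Besides the shell and the picture viewer there is one more tool, called after "Call:" as name([rows], argument=value, ...), one row to a line, values as JSON. arm_command: Moves the arm, as the interface text tells. Its arguments: {"type":"object","properties":{"targets":{"type":"array","items":{"type":"array","items":{"type":"array","items":{"type":"number"}}}},"newtons":{"type":"number"}},"required":["targets"]}

```bash
ls; mkdir -p pics; python3 - <<'E'
from cell import *
import cv2,numpy as np
print(get_obs())
for c in ["scene","top"]:
    d=read_camera(c); cv2.imwrite(f"pics/{c}0.png",d["img"][:,:,::-1]); np.savez(f"{c}0.npz",**d)
    print(c,d["K"],d["origin"],d["attitude"])
    for t in ["battery_center","v_block","dock_seat","dock_spring","dock_lip","spring_cap","spare_nozzle","box_tube","flat_bar_1","copper_strip","battery_neck_tip"]:
        try: print(t,[(np.round(r["position"]),round(r["conf"],2)) for r in search_frame(t,c)])
        except Exception as e: print(t,e)
E
```

```text
pics
{'time_s': 0.0, 'qpos': array([-72.58879614,  18.44019102,  -4.0158466 ,  83.17333991,
         1.29374822,  78.53983717,  -3.25883862]), 'joint_velocities': array([ 0.02684155,  0.08509519, -0.02259982, -0.12355202, -0.11083444,
       -0.04966138, -0.00919316]), 'effort': array([ 2.02785754e-04, -4.91298723e+01, -4.03709309e-01, -3.12526274e+01,
       -6.38604281e-02,  4.39344859e-02,  1.85213853e-04]), 'tool_pos': array([0.18561779, 0.62237334, 0.2214624 ]), 'tool_rot': array([-1.79891803e+02,  4.28531427e-03,  1.63399726e+02]), 'force': array([0.16958692, 0.9431825 , 0.34291647]), 'wrist_torque': array([ 0.02084628, -0.0100354 ,  0.05165473]), 'grip_width': 0.08757961721740662}
scene [[445.71541558   0.         251.00186479]
 [  0.         445.71541558 187.59701923]
 [  0.           0.           1.        ]] [0.11400445 0.88987671 0.79842037] [-128.09667567   -0.35213119 -151.53059962]
battery_center [(array([233., 137.]), 0.67), (array([235., 184.]), 0.64)]
v_block [(array([234., 191.]), 0.63)]
dock_seat [(array([244., 264.]), 0.78), (array([173., 189.]), 0.53)]
dock_sprin
[... 332 characters left out ...]
427.5156436    0.         251.73690498]
 [  0.         427.5156436  194.25894644]
 [  0.           0.           1.        ]] [0.51439346 0.05350298 1.18904965] [-1.76593602e+02 -7.04863312e-02 -8.83127573e+01]
battery_center [(array([263., 177.]), 0.68), (array([344., 132.]), 0.53)]
v_block []
dock_seat [(array([169., 233.]), 0.78)]
dock_spring [(array([173., 234.]), 0.96)]
dock_lip [(array([261., 176.]), 0.63), (array([172., 232.]), 0.61)]
spring_cap [(array([259., 176.]), 0.19)]
spare_nozzle [(array([156., 167.]), 0.53)]
box_tube [(array([228., 126.]), 0.65)]
flat_bar_1 [(array([181., 274.]), 0.73)]
copper_strip []
battery_neck_tip [(array([262., 177.]), 0.52), (array([348., 125.]), 0.51)]
```

View pics/scene0.png

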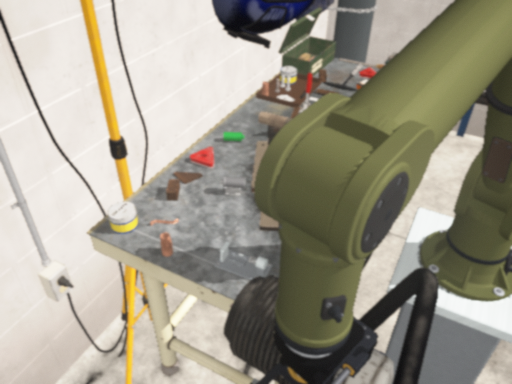

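View pics/top0.png

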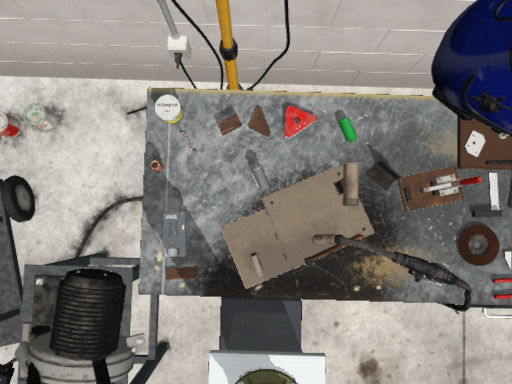

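```bash
python3 - <<'E'
import cv2,numpy as np
a=cv2.imread("pics/scene0.png")[110:310,130:330]; cv2.imwrite("pics/s_crop.png",cv2.resize(a,(600,600),interpolation=cv2.INTER_CUBIC))
a=cv2.imread("pics/top0.png")[100:290,130:370]; cv2.imwrite("pics/t_crop.png",cv2.resize(a,(758,600),interpolation=cv2.INTER_CUBIC))
E
```

```text
(no output)
```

View pics/s_crop.png

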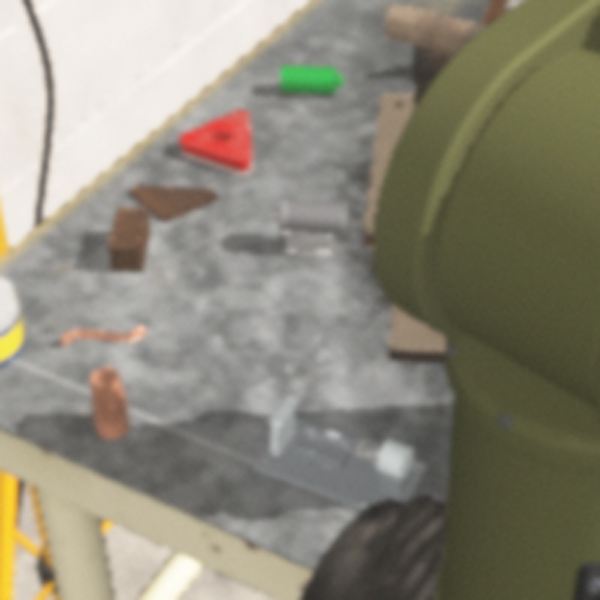

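View pics/t_crop.png

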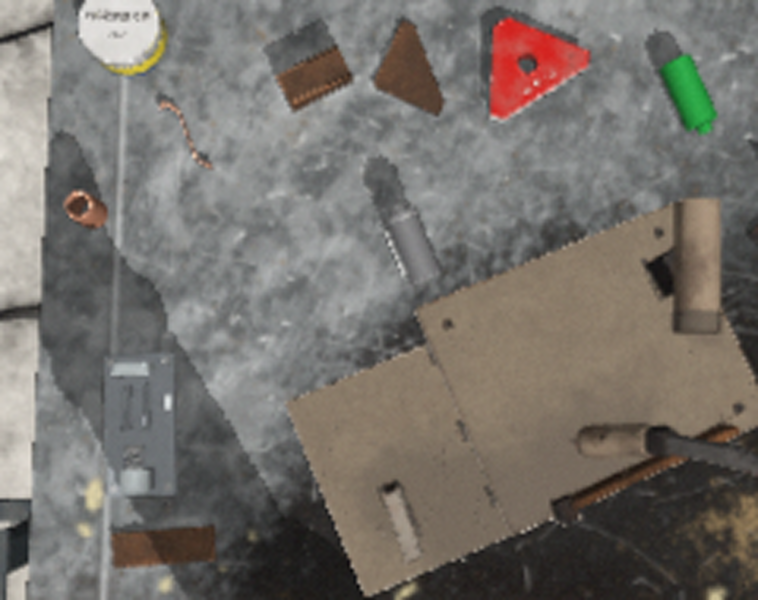

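Candidates for the battery: the grey cylinder at top (262,177) / scene (235,182), and the green one at top (344,128) / scene (233,137). The green one is the look-alike, so I choose the grey one. The crops show it on the block with the dock at top (172,233), spring end towards the robot.

```bash
cat > h.py <<'E'
import numpy as np, cv2
from scipy.spatial.transform import Rotation as R
def cloud(d):
    z=d["z_map"]; K=d["K"]; v,u=np.mgrid[:z.shape[0],:z.shape[1]]
    p=np.stack([(u-K[0,2])/K[0,0]*z,(v-K[1,2])/K[1,1]*z,z],-1)
    Rm=R.from_euler("xyz",d["attitude"],degrees=True).as_matrix()
    return p@Rm.T+d["origin"]
def proj(d,P):
    Rm=R.from_euler("xyz",d["attitude"],degrees=True).as_matrix()
    c=(np.atleast_2d(P)-d["origin"])@Rm; q=c@d["K"].T
    return q[:,:2]/q[:,2:]
E
python3 - <<'E'
from h import *
d=np.load("top0.npz"); P=cloud(d)
def show(r0,r1,c0,c1):
    print((P[r0:r1,c0:c1,2]*1000).round().astype(int))
np.set_printoptions(linewidth=250)
print("table z", np.median(P[200:215,200:230,2]), P[140,300], P[200,150])
show(160,195,248,275)
show(205,262,160,190)
s=P[160:195,248:275].reshape(-1,3); s=s[(s[:,2]>.042)]
print(s.mean(0), s.min(0),s.max(0)); c=s[:,:2]-s[:,:2].mean(0); w=np.linalg.svd(c)[2][0]; print(w, np.degrees(np.arctan2(w[1],w[0])))
for px in [(234,172),(176,165)]: print(P[px])
E
```

```text
table z -6.306525734389723e-05 [ 7.41643378e-01 -7.67846271e-02  4.78890817e-04] [ 0.56088039  0.33702579 -0.00143985]
[[   1   -2    0   -1    1   -2 1189    2    0    7   -4    1    1    2    0   -2    1   -1    2   -2   -4    3   -3    0    2   -4   -4]
 [  -2   -4   -2    0    0    2    2   -3   -2    2    2   -1    1    3   -2    0   -2    3   -2    4    0    4    0   -1   -1    4    2]
 [  -1    2    0   -3    2   -1    0   -4   -3    0   -1   -1   -1    1    2   -2   -2    4    4   -1    1    6    2    2    1    1    0]
 [  -1   -1    1    0    1    5   -3    2   -2   -1    2   -1   -2    0   -2    2    3    2   -2   -2    0    2   -2    5   -1    2    0]
 [   0    0    3    2   -2    2    0    1    0   39    0   -2   -6    3   -1   -1    0   -5    3    1    2    3   -4    0    2   -1    0]
 [   1    1    1    1   -2   -1   42   42   40   44   -2   -1    1    1    0    1    0    3    0    1   -1   -4   -4    3    2    1   -1]
 [  -2    0    2    2    1   35   45   46 1189   44   43   45   44   40   -1   -1    3    0    0    0    2    0    0   -1   -2    0   -6]
 [  -3    1   -
[... 3534 characters left out ...]
-3    2   -1   -1   -3   -1   -2   40]
 [  -5    0   -3    2    4   -3    3   -4    4   -1    2    2    2    4   -1    0    0    4    0    1    5   -3   -2    3   36   36   40]
 [   1    1    3    1   -2    3    5    0    0   -1    0   -1    1   -8   -1    2    3    2    5   -3    2   37   32   40   38   40   36]]
[[ 4 -1 -1 ... -2 -1  0]
 [-1  2 -2 ...  0  0 -3]
 [-3 -1 -1 ...  1 -2 -3]
 ...
 [ 0  0  1 ...  1  0  0]
 [-1 -1  0 ... -2 -1  1]
 [-1 -2  1 ...  3  4  1]]
[0.62678604 0.03344187 0.0728708 ] [0.51439346 0.00839976 0.04209884] [0.66199139 0.05539306 1.18904965]
[0.99217849 0.12482725] 7.170779828036871
[0.46921463 0.2679096  0.02051298]
[6.29036145e-01 2.97631362e-01 5.63850806e-04]
```

```bash
python3 - <<'E'
from h import *
np.set_printoptions(linewidth=250,suppress=True,precision=4)
d=np.load("top0.npz"); P=cloud(d)
s=P[160:191,250:271].reshape(-1,3); s=s[(s[:,2]>.036)&(s[:,2]<.07)]
r=cv2.minAreaRect((s[:,:2]*1000).astype(np.float32)); print("bat",r)
top=s[s[:,2]>.049]; c=top[:,:2].mean(0); w=np.linalg.svd(top[:,:2]-c)[2][0]; print(c,np.degrees(np.arctan2(w[1],w[0])),len(s))
# dock
sub=P[200:262,155:195].reshape(-1,3); 
a=sub[(sub[:,2]>.0045)&(sub[:,2]<.07)]
print("dock",cv2.minAreaRect((a[:,:2]*1000).astype(np.float32)))
M=(P[205:265,158:190,2]*1000).round().astype(int)
M[M>500]=-99
for i,row in enumerate(M): print(205+i,' '.join('%3d'%x for x in row))
E
```

```text
bat ((632.052490234375, 34.00349426269531), (67.76924133300781, 29.055524826049805), 23.290699005126953)
[0.6274 0.0319] -156.24536178745007 253
dock ((478.85699462890625, 262.907958984375), (167.23829650878906, 105.12005615234375), 4.3186516761779785)
205  -2  -2   4  -1  -1   1   4  -1  -5   2  -2   0   1   4  -1   3   0   3   0  -1  -1  -2   0   4  -3   0   2  -1  -1  -2  -1   0
206   1  -3  -1   2  -2   1   2   3   0   2  -2   1   1  -3  -4  -4  -2   2   0  -3  -1   0   4   1   2   3   0  -2  -4   0   0  -3
207  -5   2  -3  -1  -1  -3  -1  -1  -2   0   2   0   3   0  -4   2   2   1   2  -2   1   1  -3   3  -1   0   2   4   3   1  -2  -3
208  -1   0  -1  -2   1   3  -2   0   6  -2  -3   1  -5  -2   3   1   0   5  -1   2   0  -1  -2  -5   2   1  -1   0   2  -1   2   4
209   3   2   0   3   1  -1   2   2   0   0   0  -2   3   2   1  -1  -1   3   3   4  -4   1   0  -2   0  -3  -3   3   2   1   1   1
210   3   1   0   3   0  -1   2  -2  -2  -2   1  -3  -4  -2  -1   2  -4  -2   1   0   1   1   3   0  -4   2  -1   1   0   1  -3  -1
211  -1   2  -3   2   0   0  -4   1   4   2   3   0  -1
[... 6372 characters left out ...]
   3  -2   2  -3   3  -1  -3   1   0   0
260   2   3  -1  -1   0  -5   2  -2   0   4  -2  -7   2  -5   3  -3  -1   1  -1   0  -1   1   0   1   1   3  -1  -1   4  -2  -1   1
261  -1  -2  -1  -2   1   2  -3  -1  -1  -1  -1  -2   1   1   0   5   0   3  -2   3   1  -2   2   3  -1   1  -1  -1   1   3   4   1
262  -2   3   0   4   1  -3  -2  -3  -1  -3   4  -1   0   1   0   2  -1   1  -4   0   1   1  -2  -1   3  -1  -1   1  -1  -3  -2  -1
263   2   1  -2  -2  -4  -1  -2   2   4   2   0   1  -2  -1   2  -4   0  -4  -4  -2   1  -2  -7  -3   2   4   4   1   1   0   1   3
264  -4   0   4   4   0   2   2   3  -2   3  -1  -2  -2   2   1  -1  -6   5   0   1   3   2   0   2  -1  -1   0   4  -1  -4  -1   2
```

Call:
arm_command([
  [[-0.38,-0.262,-0.05,0,0,-16.6,-1],[-0.38,-0.262,-0.05,0,0,-16.6,-1],[-0.38,-0.262,-0.05,0,0,-16.6,-1],[-0.38,-0.262,-0.05,0,0,-16.6,-1],[-0.38,-0.262,-0.05,0,0,-16.6,-1],[-0.38,-0.262,-0.05,0,0,-16.6,-1],[-0.38,-0.262,-0.05,0,0,-16.6,-1],[-0.38,-0.262,-0.05,0,0,-16.6,-1],[-0.38,-0.262,-0.05,0,0,-16.6,-1],[-0.38,-0.262,-0.05,0,0,-16.6,-1]],
])

```text
time_s: 2.2
tool_pos: [0.4792, 0.2569, 0.2737]
tool_rot: [-179.9, 0.2, 179.5]
force: [0.3, -0.6, 0.6]
grip_width: 0.0868
```

```bash
python3 - <<'E'
from cell import *
import cv2,numpy as np
o=get_obs();print(o['tool_pos'],o['tool_rot'],o['time_s'])
c="wrist"
d=read_camera(c); cv2.imwrite("pics/w1.png",cv2.resize(d["img"][:,:,::-1],(800,600))); np.savez("w1.npz",**d)
print(d["K"],d["origin"],d["attitude"])
for t in ["dock_seat","dock_spring","dock_lip","spring_cap"]:
    print(t,[(np.round(r["position"]),round(r["conf"],2)) for r in search_frame(t,c)])
E
```

```text
[0.47923481 0.25691202 0.27370771] [-179.92087806    0.18945957  179.45616035] 2.2
[[273.99338216   0.         252.19899904]
 [  0.         273.99338216 188.78059045]
 [  0.           0.           1.        ]] [0.40180584 0.25789781 0.4362241 ] [1.63726940e+02 9.35433482e-02 8.93769968e+01]
dock_seat []
dock_spring [(array([260., 148.]), 0.71)]
dock_lip [(array([259., 150.]), 0.66)]
spring_cap [(array([257., 137.]), 0.57)]
```

View pics/w1.png

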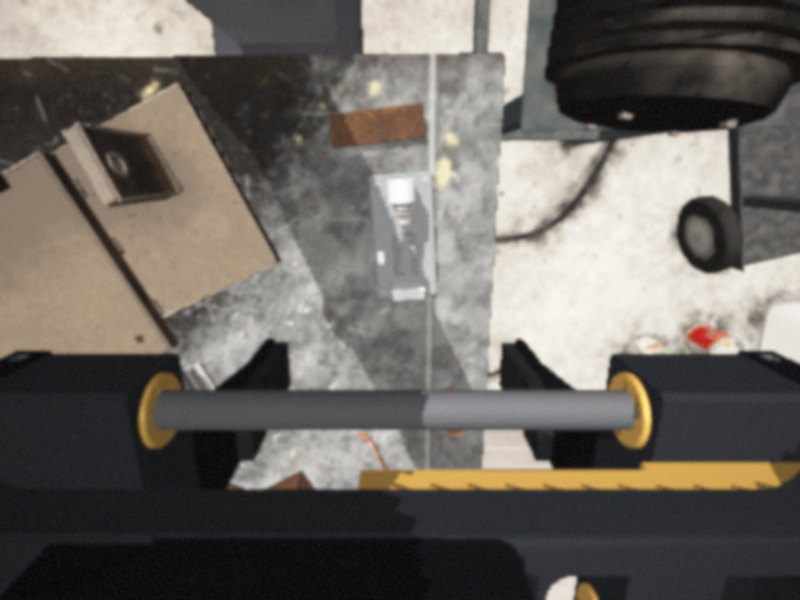

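Call:
arm_command([
  [[-0.06,0.005,0.14,0,0,-0.5,-1],[-0.06,0.005,0.14,0,0,-0.5,-1],[-0.06,0.005,0.14,0,0,-0.5,-1],[-0.06,0.005,0.14,0,0,-0.5,-1],[-0.06,0.005,0.14,0,0,-0.5,-1],[-0.06,0.005,0.14,0,0,-0.5,-1],[-0.06,0.005,0.14,0,0,-0.5,-1]],
])

```text
time_s: 3.15
tool_pos: [0.5356, 0.2699, 0.1356]
tool_rot: [179.8, 0.2, -179.4]
force: [0.3, 0.5, 0.6]
grip_width: 0.0867
```

```bash
python3 - <<'E'
from cell import *
from h import *
o=get_obs();print(o['tool_pos'],o['tool_rot'],o['time_s'])
c="wrist"
d=read_camera(c); cv2.imwrite("pics/w2.png",cv2.resize(d["img"][:,:,::-1],(800,600))); np.savez("w2.npz",**d)
print(d["origin"],d["attitude"])
P=cloud(d); print(np.isfinite(P).all(), (d["z_map"]==0).mean())
a=cv2.resize(d["img"][80:280,180:340,::-1],(480,600),interpolation=cv2.INTER_CUBIC); cv2.imwrite("pics/w2c.png",a)
E
```

```text
[0.5356295  0.26993493 0.13558207] [ 179.82521434    0.21131688 -179.41613787] 3.15
[0.45814319 0.26868159 0.29805499] [ 1.63703747e+02 -1.61197209e-01  9.05066883e+01]
True 0.003946940104166667
```

View pics/w2.png

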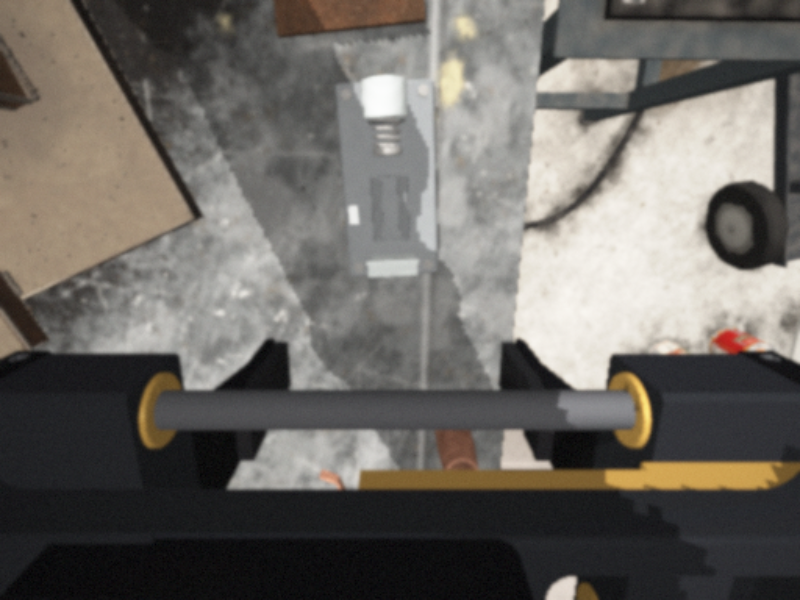

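```bash
python3 - <<'E'
from h import *
np.set_printoptions(suppress=True,precision=4)
def rect(p): 
    (c,(w,h),a)=cv2.minAreaRect((p[:,:2]*1000).astype(np.float32)); return np.round(c,1),np.round((w,h),1),round(a,2)
for n,noise in (("w2",.0015),("top0",.0015)):
    d=np.load(n+".npz"); P=cloud(d).reshape(-1,3); 
    v=d["z_map"].ravel()>0
    S=P[v&(P[:,0]>.39)&(P[:,0]<.57)&(P[:,1]>.21)&(P[:,1]<.305)]
    print(n,"table",np.median(S[S[:,2]<.003,2]), len(S))
    pl=S[(S[:,2]>.0035)&(S[:,2]<.0085)]
    # density filter
    from scipy.spatial import cKDTree
    t=cKDTree(pl[:,:2]); k=np.array([len(x) for x in t.query_ball_point(pl[:,:2],.005)])
    pl2=pl[k>0.5*np.median(k)]
    print("plate",rect(pl2),np.median(pl2[:,2]))
    lip=S[(S[:,2]>.040)&(S[:,0]>.5)]; print("lip",len(lip),rect(lip),np.median(lip,0))
    hs=S[(S[:,2]>.036)&(S[:,0]<.46)]; print("housing",len(hs),rect(hs),np.median(hs,0),hs[:,2].max())
    cr=S[(S[:,2]>.013)&(S[:,2]<.03)&(S[:,0]>.455)&(S[:,0]<.52)]; print("cradle",len(cr),rect(cr),np.median(cr,0))
    top=hs[hs[:,2]>.044]; print("housing top y",np.median(top,0),top[:,2].max())
E
```

```text
w2 table 0.0001602546424021578 59756
plate (array([466.2, 266.3]), array([123.4,  61.9]), 3.35) 0.006477651127969081
lip 42902 (array([523.5, 257.5]), array([95. , 46.9]), 89.96) [0.5091 0.254  0.2442]
housing 974 (array([429.6, 263.7]), array([40.5, 24.7]), 0.98) [0.4229 0.2639 0.0445] 0.049294577247739224
cradle 1023 (array([487.6, 267.4]), array([52.4, 29.1]), 3.39) [0.4821 0.2674 0.02  ]
housing top y [0.4197 0.2638 0.0463] 0.049294577247739224
top0 table -0.00025081795175374566 2225
plate (array([469.6, 265.5]), array([125.6,  63.6]), 3.92) 0.006172178022359809
lip 47 (array([516.6, 268.6]), array([ 8. , 29.3]), 1.74) [0.5157 0.2681 0.0469]
housing 94 (array([431.7, 262.3]), array([39.9, 21.3]), 1.85) [0.4252 0.2626 0.044 ] 0.051387068744009
cradle 117 (array([491.3, 264.8]), array([29.2, 58.4]), 76.23) [0.4829 0.2679 0.0202]
housing top y [0.4224 0.2625 0.0462] 0.051387068744009
```

View pics/w2c.png

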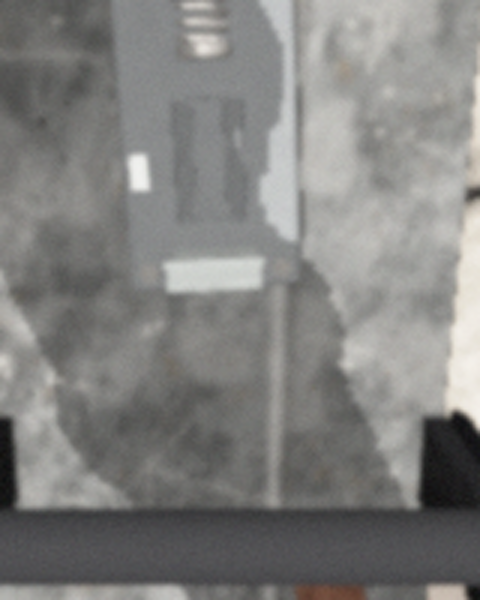

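```bash
python3 - <<'E'
from h import *
np.set_printoptions(suppress=True,precision=1,linewidth=200)
for n,c in (("w2",(.4662,.2663)),("top0",(.4696,.2655))):
    d=np.load(n+".npz"); P=cloud(d).reshape(-1,3); v=d["z_map"].ravel()>0
    a=np.radians(3.35); D=P[:,:2]-c
    X=(D[:,0]*np.cos(a)+D[:,1]*np.sin(a))*1000; Y=(-D[:,0]*np.sin(a)+D[:,1]*np.cos(a))*1000; Z=P[:,2]*1000
    def st(nm,m):
        m=m&v; x=X[m];y=Y[m];z=Z[m]
        print(n,nm,m.sum(),"X",np.percentile(x,[0,2,50,98,100]),"Y",np.percentile(y,[0,2,50,98,100]),"Z",np.percentile(z,[2,50,98]))
    st("lip",(X>38)&(X<66)&(abs(Y)<30)&(Z>41)&(Z<54))
    st("hous",(X>-70)&(X<-30)&(abs(Y)<22)&(Z>36)&(Z<54))
    st("cradle",(X>-15)&(X<45)&(abs(Y)<20)&(Z>13)&(Z<30))
    st("spring/cap",(X>-40)&(X<-8)&(abs(Y)<15)&(Z>30)&(Z<54))
    for y0 in (0,):
        for x0 in range(-66,66,2):
            m=v&(abs(Y)<4)&(X>=x0)&(X<x0+2)&(Z<60)
            if n=="w2": print(x0,np.percentile(Z[m],[10,50,90]) if m.sum() else None,end=";")
    print()
E
```

```text
w2 lip 350 X [42.9 43.1 47.7 52.7 53.3] Y [-16.2 -14.4   0.1  14.6  15.8] Z [45.6 47.4 48.9]
w2 hous 808 X [-56.6 -56.  -45.6 -31.1 -30.2] Y [-12.5 -11.6   0.1  11.9  12.6] Z [38.2 45.2 48.1]
w2 cradle 960 X [-4.8 -4.1 14.5 34.3 35. ] Y [-11.8 -11.3   0.   11.1  11.7] Z [16.9 20.  23.7]
w2 spring/cap 413 X [-40.  -39.7 -31.1 -16.8 -16.7] Y [-11.9 -10.6  -0.   11.   12. ] Z [30.5 41.7 47.6]
-66 [-0.2  0.2  0.5];-64 None;-62 None;-60 None;-58 [45.7 46.7 47.4];-56 [46.4 47.2 48.2];-54 [46.1 47.1 48. ];-52 [46.2 47.1 48. ];-50 [46.1 47.1 47.6];-48 [45.9 46.8 47.9];-46 [46.  47.2 48. ];-44 [46.2 47.1 48. ];-42 [46.4 47.1 47.8];-40 [27.  46.6 47.9];-38 [ 6.9 41.9 47.4];-36 [41.3 42.1 43. ];-34 [ 6.1 27.6 29. ];-32 [ 5.8 41.7 43.1];-30 [27.4 28.2 29.3];-28 [ 6.4 41.3 42.9];-26 [27.  40.3 42.3];-24 [27.4 35.  42.4];-22 [41.3 41.9 42.8];-20 [41.5 42.9 43.3];-18 [ 6.3 33.2 43. ];-16 [6.  7.3 7.7];-14 [5.5 6.3 7.1];-12 [5.6 6.2 7. ];-10 [5.5 6.2 7.6];-8 [5.8 6.7 7.2];-6 [ 5.9  6.6 17.6];-4 [17.1 18.2 18.8];-2 [16.9 18.  18.6];0 [17.2 18.  18.6];2 [17.  18.3 18.8];4 [17.3 17.8 18.6];6 [17.5 17.9
[... 207 characters left out ...]
8 [17.4 18.2 18.9];30 [17.1 17.9 18.8];32 [17.  17.6 19. ];34 [17.4 18.3 19.2];36 [6.1 6.7 8.2];38 [5.4 6.1 7.3];40 [5.2 6.4 7.1];42 [ 6.1  6.9 47.2];44 [ 6.  46.9 48.4];46 [ 6. 19. 48.];48 [47.2 47.9 48.8];50 [46.8 47.5 48.1];52 [46.5 46.7 48.2];54 None;56 None;58 None;60 None;62 None;64 [-0.8 -0.1  0.3];
top0 lip 47 X [42.7 42.8 46.2 51.4 51.5] Y [-14.4 -13.9   0.   15.   15. ] Z [42.8 46.9 51.7]
top0 hous 78 X [-57.9 -57.7 -47.1 -31.4 -31.3] Y [-11.5 -11.1  -1.4   9.8  10.1] Z [38.7 44.9 50.4]
top0 cradle 115 X [-5.9 -5.8 13.3 32.4 32.6] Y [-9.9 -9.7  2.4 10.5 11.3] Z [14.6 20.3 26.3]
top0 spring/cap 42 X [-39.9 -39.7 -30.4 -18.2 -18.1] Y [-11.3  -9.5  -0.    8.5   8.9] Z [30.4 41.7 47.2]
```

Call:
arm_command([
  [[-0.137,-0.2175,0,0,0,-22.9,-1],[-0.137,-0.2175,0,0,0,-22.9,-1],[-0.137,-0.2175,0,0,0,-22.9,-1],[-0.137,-0.2175,0,0,0,-22.9,-1],[-0.137,-0.2175,0,0,0,-22.9,-1],[-0.137,-0.2175,0,0,0,-22.9,-1],[-0.137,-0.2175,0,0,0,-22.9,-1],[-0.137,-0.2175,0,0,0,-22.9,-1]],
])

```text
time_s: 4.0
tool_pos: [0.6737, 0.0538, 0.1334]
tool_rot: [179.9, 0.1, -156.5]
force: [-0.8, 0.3, -0.9]
grip_width: 0.0871
```

```bash
python3 - <<'E'
from cell import *
from h import *
o=get_obs();print(o['tool_pos'],o['tool_rot'],o['time_s'])
c="wrist"
d=read_camera(c); cv2.imwrite("pics/w3.png",cv2.resize(d["img"][:,:,::-1],(800,600))); np.savez("w3.npz",**d)
print(d["origin"],d["attitude"])
print([(np.round(r["position"]),round(r["conf"],2)) for r in search_frame("battery_center",c)])
a=cv2.resize(d["img"][80:230,180:340,::-1],(640,600),interpolation=cv2.INTER_CUBIC); cv2.imwrite("pics/w3c.png",a)
np.set_printoptions(suppress=True,precision=1,linewidth=200)
P=cloud(d).reshape(-1,3);v=d["z_map"].ravel()>0
m=v&(P[:,2]>.037)&(P[:,2]<.06)&(abs(P[:,0]-.63)<.05)&(abs(P[:,1]-.034)<.05)
# keep near axis
u=np.array([np.cos(np.radians(23.5)),np.sin(np.radians(23.5))])
q=P[m]; D=q[:,:2]-[.628,.0325]; m2=(abs(D@[-u[1],u[0]])<.02)&(abs(D@u)<.045); q=q[m2]
r=cv2.minAreaRect((q[:,:2]*1000).astype(np.float32)); print(r,len(q),q[:,2].max())
# refine yaw w/ cylinder fit: minimise |dist to axis -15mm|
from scipy.optimize import least_squares
b=q[(q[:,:2]-[.628,.0325])@u<.026]
def f(p):
    a=p[0];n=np.array([-np.sin(a),np.cos(a)]); yy=(b[:,:2]-[.628,.0325])@n-p[1]
    return (np.hypot(yy,b[:,2]-p[2])-.015)*1000
s=least_squares(f,[np.radians(23.5),0,.036],loss="soft_l1"); print(np.degrees(s.x[0]),s.x[1:]*1000,np.abs(s.fun).mean())
a=s.x[0];u=np.array([np.cos(a),np.sin(a)]);n=np.array([-u[1],u[0]])
D=(q[:,:2]-[.628,.0325])*1000; t=D@u; y=D@n
print("t",np.percentile(t,[0,.5,1,2,50,98,99,99.5,100]))
for t0 in range(-40,44,2):
    k=(t>=t0)&(t<t0+2); 
    if k.sum(): print(t0,k.sum(),y[k].min(),y[k].max(),np.percentile(q[k,2]*1000,95),end="; ")
E
```

```text
[0.67371065 0.05383254 0.13341885] [ 1.79907464e+02  7.95610075e-02 -1.56543244e+02] 4.0
[0.60301533 0.02319858 0.29606928] [ 1.63837375e+02 -1.02178872e-01  1.13380255e+02]
[(array([  6., 186.]), 0.89), (array([251., 140.]), 0.86)]
((630.4030151367188, 33.8070068359375), (68.2116470336914, 28.8735294342041), 24.0762939453125) 2234 0.05310914525133856
23.970519732203616 [ 0.4 36.2] 0.46575794799378917
t [-31.4 -31.1 -31.  -30.2  -1.5  33.4  35.1  35.9  36.8]
-32 61 -13.182705845984895 14.48289745808654 51.39591458988346; -30 66 -14.227081719383248 14.515488467857054 51.59619336210352; -28 91 -13.217735961218825 14.446826891651888 51.56994150369426; -26 69 -13.314627796934026 14.48305132260384 51.651586131872605; -24 64 -13.346847816045273 14.450386125011711 51.836859489121245; -22 94 -13.397491696461186 14.463378873842618 52.00295617636486; -20 66 -13.523971025850129 14.513722453763158 51.57173328503667; -18 80 -13.584028069901684 14.480217724262715 51.78330828281546; -16 77 -13.64740614741945 14.52420648238378 51.49456754841785; -14 66 -13.803187329615444 14.483150589054258 52.02128
[... 904 characters left out ...]
3; 16 63 -13.621377187209694 14.622358860682171 52.10806867048896; 18 68 -13.603124343554004 14.65326201057779 51.517875118328824; 20 68 -13.688160233866942 14.636640496481844 51.42662224530057; 22 69 -13.787833996567887 14.690214958233451 51.528978810578636; 24 66 -13.815798197384586 14.60974435101632 51.591371207292184; 26 65 -13.892368934639206 14.662526131625128 51.711756096675515; 28 26 -12.877698042029316 13.654947311341392 51.600039539753546; 30 14 -5.373957547057507 5.131161191145649 44.10420898383265; 32 31 -6.432731781482724 7.113596733445376 43.93652061225586; 34 28 -6.478795064768468 7.098824821179557 43.88275044157831; 36 10 -4.505383707071393 7.09931927974594 42.41528777729452;
```

View pics/w3.png

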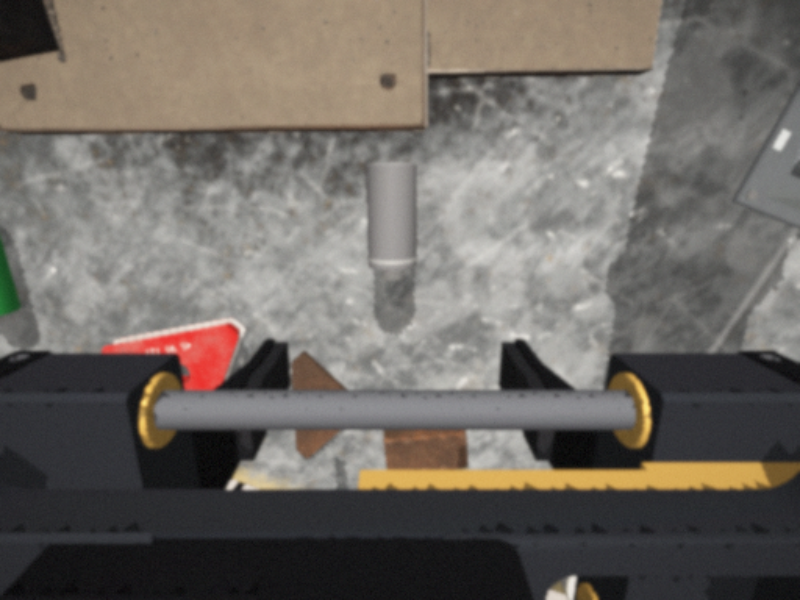

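View pics/w3c.png

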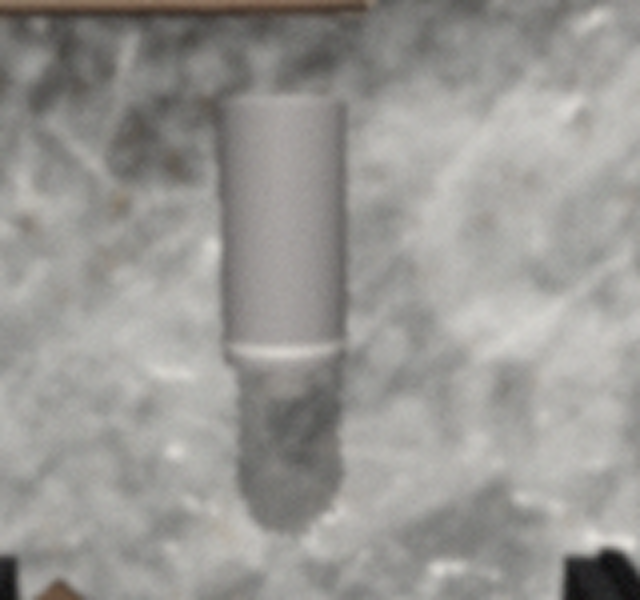

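Call:
arm_command([
  [[0.0516,-0.001,0.06,0,0,-0.5,-1],[0.0516,-0.001,0.06,0,0,-0.5,-1],[0.0516,-0.001,0.06,0,0,-0.5,-1],[0.0516,-0.001,0.06,0,0,-0.5,-1]],
])

```text
time_s: 4.5
tool_pos: [0.6266, 0.0327, 0.0729]
tool_rot: [179.9, 0.0, -156.0]
force: [0.3, -0.3, 0.7]
grip_width: 0.0871
```

Call:
arm_command([
  [[0,0,0.03,0,0,0,-1],[0,0,0.056,0,0,0,-1],[0,0,0.056,0,0,0,-1],[0,0,0.056,0,0,0,-1]],
])

```text
time_s: 4.9
tool_pos: [0.6282, 0.0318, 0.0178]
tool_rot: [-180.0, 0.1, -156.0]
force: [0.6, 0.1, 0.1]
grip_width: 0.087
```

Call:
arm_command([
  [[0,0,0,0,0,0,1],[0,0,0,0,0,0,1],[0,0,0,0,0,0,1],[0,0,0,0,0,0,1],[0,0,0,0,0,0,1],[0,0,0,0,0,0,1],[0,0,0,0,0,0,1],[0,0,0,0,0,0,1]],
], newtons=50)

```text
time_s: 5.7
tool_pos: [0.6268, 0.0308, 0.0165]
tool_rot: [180.0, -0.0, -156.1]
force: [-4.9, 8.0, 5.0]
grip_width: 0.031
```

Call:
arm_command([
  [[0,0,-0.02,0,0,0,1],[0,0,-0.06,0,0,0,1],[0,0,-0.1,0,0,0,1],[0,0,-0.1,0,0,0,1],[0,0,-0.1,0,0,0,1]],
], newtons=60)

```text
time_s: 6.2
tool_pos: [0.6275, 0.0306, 0.1175]
tool_rot: [-180.0, 0.1, -156.1]
force: [-0.5, -0.1, -1.9]
grip_width: 0.0288
```

```bash
python3 - <<'E'
from cell import *
from h import *
o=get_obs();print(o['tool_pos'],o['tool_rot'],o['time_s'],o['force'],o['grip_width'])
c="wrist"
d=read_camera(c); cv2.imwrite("pics/w4.png",cv2.resize(d["img"][:,:,::-1],(800,600))); np.savez("w4.npz",**d)
# cloud in tool frame
P=cloud(d); Rt=R.from_euler("xyz",o['tool_rot'],degrees=True).as_matrix()
T=((P-o['tool_pos'])@Rt)*1000
v=d["z_map"]>0
np.save("T4.npy",T)
m=v&(abs(T[...,0])<60)&(abs(T[...,1])<30)&(T[...,2]<5)&(T[...,2]>-50)
q=T[m]; print(len(q),q.min(0),q.max(0))
rr,cc=np.where(m); print(rr.min(),rr.max(),cc.min(),cc.max())
E
```

```text
[0.62753681 0.03058854 0.11750262] [-1.79980938e+02  1.14546089e-01 -1.56103413e+02] 6.2 [-0.54231075 -0.11452637 -1.90144621] 0.028822330660423563
5564 [-31.43242218 -26.09353963 -49.99843221] [29.68164029 26.81319379  0.91528551]
194 299 200 305
```

View pics/w4.png

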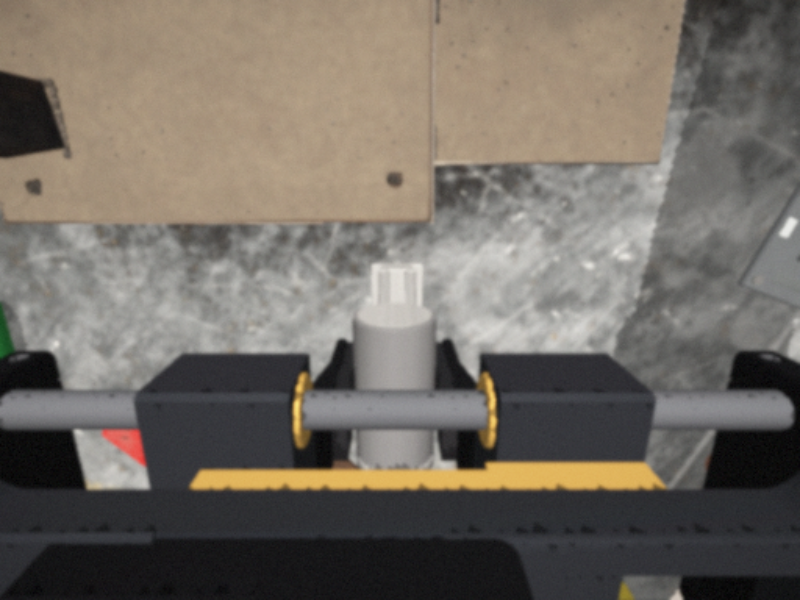

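```bash
cat > inhand.py <<'E'
from h import *
from scipy.optimize import least_squares
def inhand(T,v):
    m=v&(T[...,0]<60)&(T[...,0]>-45)&(abs(T[...,1])<13)&(T[...,2]<0)&(T[...,2]>-40)
    q=T[m]
    b=q[(q[:,2]<-24)&(q[:,0]>-25)&(q[:,0]<45)]
    def f(p):
        yy=b[:,1]-p[0]-p[1]*b[:,0]; zz=b[:,2]-p[2]-p[3]*b[:,0]
        return np.hypot(yy,zz)-15
    s=least_squares(f,[0,0,-19,0],loss="soft_l1")
    e=b[(abs(b[:,1]-s.x[0])<8)]
    print("y0,z0",s.x[0],s.x[2],"yaw/pitch deg",np.degrees(s.x[1]),np.degrees(s.x[3]),"n",len(b),np.abs(s.fun).mean(),"flat x",np.percentile(b[:,0],[97,99,99.7,100]),"end",q[:,0].min())
E
python3 - <<'E'
from inhand import *
np.set_printoptions(suppress=True,precision=2,linewidth=200)
d=np.load("w4.npz"); T=np.load("T4.npy"); inhand(T,d["z_map"]>0)
c=252
for r in range(188,235): print(r,T[r,c],d["z_map"][r,c],end="; " if r%3 else "\n")
E
```

```text
y0,z0 0.3947849035354082 -19.439549693338332 yaw/pitch deg -0.3298889736480208 0.5952063136691385 n 3280 0.6691816756050258 flat x [29.21 29.39 29.51 29.66] end -30.223806782387086
188 [ 2.15  0.03 99.04] 0.27224877; 189 [ 1.54  0.03 97.57] 0.2710048
190 [ 0.17  0.03 98.72] 0.27249375; 191 [-0.9   0.02 98.82] 0.27288404; 192 [-1.54  0.02 97.5 ] 0.27179018
193 [-2.89  0.02 98.53] 0.27315524; 194 [29.14  0.13 -8.49] 0.16145326; 195 [ 29.36   0.13 -11.14] 0.15884311
196 [ 29.34   0.13 -13.02] 0.15704407; 197 [ 29.06   0.13 -14.01] 0.15617411; 198 [ 29.39   0.13 -16.88] 0.15331961
199 [ 29.39   0.13 -18.64] 0.15162876; 200 [ 29.36   0.13 -20.3 ] 0.15004359; 201 [ 29.38   0.14 -22.07] 0.1483351
202 [ 29.35   0.14 -23.66] 0.14682044; 203 [ 29.03   0.14 -24.38] 0.14621158; 204 [ 29.21   0.14 -26.51] 0.14411452
205 [ 29.26   0.14 -28.23] 0.14245163; 206 [ 29.39   0.14 -30.14] 0.14057676; 207 [ 29.13   0.14 -30.93] 0.13989414
208 [ 28.7    0.14 -31.23] 0.13971937; 209 [ 29.01   0.14 -33.54] 0.13741416; 210 [ 29.19   0.14 -35.45] 0.13553365
211 [ 27.96   0.14 -33.58] 0.13766716; 212 [ 27.86   
[... 171 characters left out ...]
843124
217 [ 25.2    0.14 -34.75] 0.13731365; 218 [ 24.65   0.13 -34.73] 0.13748375; 219 [ 24.41   0.13 -35.45] 0.1368624
220 [ 23.22   0.13 -33.87] 0.13870515; 221 [ 23.37   0.13 -35.53] 0.13707282; 222 [ 22.22   0.13 -34.11] 0.13875076
223 [ 21.94   0.13 -34.72] 0.13823798; 224 [ 21.74   0.13 -35.51] 0.13753943; 225 [ 21.04   0.13 -35.16] 0.13807097
226 [ 20.57   0.13 -35.33] 0.13803802; 227 [ 20.16   0.13 -35.64] 0.13785441; 228 [ 19.06   0.13 -34.41] 0.13933311
229 [ 18.52   0.12 -34.43] 0.13947152; 230 [ 17.72   0.12 -33.9 ] 0.14020471; 231 [ 17.68   0.12 -35.02] 0.1391365
232 [ 17.11   0.12 -34.99] 0.13932596; 233 [ 15.94   0.12 -33.67] 0.14091797; 234 [ 15.67   0.12 -34.3 ] 0.14038318
```

```bash
cat > plan.py <<'E'
import numpy as np
def outline():
    pts=[(-30,-15),(30,-15),(30,-7),(38,-7),(38,7),(30,7),(30,15),(-30,15)]
    o=[]
    for a,b in zip(pts,pts[1:]+pts[:1]):
        n=80; o+= [(a[0]+(b[0]-a[0])*k/n,a[1]+(b[1]-a[1])*k/n) for k in range(n)]
    return np.array(o)
O=outline()
def lim(th,zc):
    t=np.radians(th); x=O[:,0]*np.cos(t)-O[:,1]*np.sin(t); z=O[:,0]*np.sin(t)+O[:,1]*np.cos(t)+zc
    # max xc: lip disc centre (35.5,11.25) r1.75, slab x>35.5, |z-11.25|<1.75 ; plate x>38 for z<13
    xm=1e9
    for xi,zi in zip(x,z):
        dz=abs(zi-11.25)
        if dz<1.75: xm=min(xm,35.5-np.sqrt(1.75**2-dz*dz)-xi)
        elif zi<13: xm=min(xm,38-xi)
    # cap press at xc=0: cap face |z|<8.5
    m=abs(z)<=8.5
    xf=x[m].min() if m.any() else 1e9
    return xm,xf   # press = -26-(xc+xf)
if __name__=="__main__":
    for th in (0,6,10,14,18):
        print("tilt",th)
        for zc in range(0,26,2):
            xm,xf=lim(th,zc); 
            print(zc,"xmax %.1f"%xm,"press at xmax %.1f"%(-26-xm-xf), "zrear-14 %.1f"%(zc-14*np.tan(np.radians(th))-15/np.cos(np.radians(th))), end=" | ")
        print()
E
python3 plan.py
```

```text
tilt 0
0 xmax 0.0 press at xmax 4.0 zrear-14 -15.0 | 2 xmax 0.0 press at xmax 4.0 zrear-14 -13.0 | 4 xmax -4.2 press at xmax 8.2 zrear-14 -11.0 | 6 xmax -4.2 press at xmax 8.2 zrear-14 -9.0 | 8 xmax -4.2 press at xmax 8.2 zrear-14 -7.0 | 10 xmax -4.2 press at xmax 8.2 zrear-14 -5.0 | 12 xmax -4.2 press at xmax 8.2 zrear-14 -3.0 | 14 xmax -4.2 press at xmax 8.2 zrear-14 -1.0 | 16 xmax -4.2 press at xmax 8.2 zrear-14 1.0 | 18 xmax -4.2 press at xmax 8.2 zrear-14 3.0 | 20 xmax 3.8 press at xmax 0.2 zrear-14 5.0 | 22 xmax 3.8 press at xmax 0.2 zrear-14 7.0 | 24 xmax 3.8 press at xmax -1000000029.8 zrear-14 9.0 | 
tilt 6
0 xmax -3.3 press at xmax 8.3 zrear-14 -16.6 | 2 xmax -3.5 press at xmax 8.3 zrear-14 -14.6 | 4 xmax -3.7 press at xmax 8.3 zrear-14 -12.6 | 6 xmax -3.9 press at xmax 8.3 zrear-14 -10.6 | 8 xmax -4.1 press at xmax 8.3 zrear-14 -8.6 | 10 xmax -4.3 press at xmax 8.3 zrear-14 -6.6 | 12 xmax -4.5 press at xmax 8.3 zrear-14 -4.6 | 14 xmax -4.8 press at xmax 8.3 zrear-14 -2.6 | 16 xmax -3.0 press at xmax 6.4 zrear-14 -0.6 | 18 xmax 2.9 press at xmax 0.3 zrear-14 1.4 | 20 xmax 2
[... 1273 characters left out ...]
ess at xmax -7.9 zrear-14 3.1 | 24 xmax 17.4 press at xmax -16.4 zrear-14 5.1 | 
tilt 18
0 xmax -2.6 press at xmax 9.8 zrear-14 -20.3 | 2 xmax -3.3 press at xmax 10.5 zrear-14 -18.3 | 4 xmax -3.9 press at xmax 10.9 zrear-14 -16.3 | 6 xmax -4.5 press at xmax 10.9 zrear-14 -14.3 | 8 xmax -2.8 press at xmax 8.5 zrear-14 -12.3 | 10 xmax 2.5 press at xmax 2.4 zrear-14 -10.3 | 12 xmax 1.9 press at xmax 2.5 zrear-14 -8.3 | 14 xmax 1.2 press at xmax 2.5 zrear-14 -6.3 | 16 xmax 0.6 press at xmax 2.4 zrear-14 -4.3 | 18 xmax 2.2 press at xmax 0.2 zrear-14 -2.3 | 20 xmax 8.2 press at xmax -6.5 zrear-14 -0.3 | 22 xmax 14.4 press at xmax -13.3 zrear-14 1.7 | 24 xmax 20.6 press at xmax -20.2 zrear-14 3.7 |
```

```bash
cat > go.py <<'E'
from cell import *
from h import *
SEAT=np.array([.4753,.2668,.034]); YAW=3.35; OFF=np.array([-.0007,.0004,-.0194])
def target(xc,zc,th,yc=0,seat=None,yaw=None):
    s=SEAT if seat is None else seat; y=YAW if yaw is None else yaw
    a=np.radians(y); u=np.array([np.cos(a),np.sin(a),0]); n=np.array([-u[1],u[0],0])
    C=s+u*xc/1000+n*yc/1000+np.array([0,0,zc/1000])
    R0=np.stack([-u,n,[0,0,-1]],1)
    Rt=R.from_rotvec(-n*np.radians(th)).as_matrix()@R0
    return C-Rt@OFF,Rt
def rel(p,Rt,o=None):
    o=o or get_obs(); Rc=R.from_euler("xyz",o['tool_rot'],degrees=True).as_matrix()
    return np.round(Rc.T@(p-o['tool_pos']),4), np.round(R.from_matrix(Rc.T@Rt).as_rotvec(degrees=True),2)
def where(o=None):
    "battery pose in dock from measured tool pose"
    o=o or get_obs(); Rc=R.from_euler("xyz",o['tool_rot'],degrees=True).as_matrix()
    C=o['tool_pos']+Rc@OFF; a=np.radians(YAW); u=np.array([np.cos(a),np.sin(a),0]); n=np.array([-u[1],u[0],0])
    ax=-Rc[:,0]
    return np.round([(C-SEAT)@u*1000,(C-SEAT)@n*1000,(C-SEAT)[2]*1000,np.degrees(np.arcsin(ax[2])),np.degrees(np.arctan2(ax[1],ax[0]))-YAW],2)
E
python3 -c "
from go import *
print(where(),rel(*target(3,40,10)))"
```

```text
[ 1.3757e+02 -2.4401e+02  1.0132e+02 -5.0000e-02  2.0550e+01] (array([0.0372, 0.2748, 0.0613]), array([ 1.81, -9.95, 20.5 ]))
```

Call:
arm_command([
  [[0.037,0.275,0,1.8,-9.95,20.5,1],[0.037,0.275,0,1.8,-9.95,20.5,1],[0.037,0.275,0,1.8,-9.95,20.5,1],[0.037,0.275,0,1.8,-9.95,20.5,1],[0.037,0.275,0,1.8,-9.95,20.5,1],[0.037,0.275,0,1.8,-9.95,20.5,1],[0.037,0.275,0.03,1.8,-9.95,20.5,1],[0.037,0.275,0.061,1.8,-9.95,20.5,1],[0.037,0.275,0.061,1.8,-9.95,20.5,1],[0.037,0.275,0.061,1.8,-9.95,20.5,1]],
])

```text
time_s: 7.25
tool_pos: [0.4808, 0.2659, 0.0542]
tool_rot: [-179.9, 9.9, -176.7]
force: [-0.2, -0.2, -0.5]
grip_width: 0.0287
```

```bash
python3 - <<'E'
from go import *
from inhand import inhand
print(where(),rel(*target(3,16,10)))
o=get_obs(); print(o['force'],o['time_s'])
d=read_camera("wrist"); cv2.imwrite("pics/w5.png",cv2.resize(d["img"][:,:,::-1],(800,600))); np.savez("w5.npz",**d)
Rt=R.from_euler("xyz",o['tool_rot'],degrees=True).as_matrix()
T=((cloud(d)-o['tool_pos'])@Rt)*1000; inhand(T,d["z_map"]>0)
P=cloud(d).reshape(-1,3); v=d["z_map"].ravel()>0
a=np.radians(YAW);D=P-SEAT;X=(D[:,0]*np.cos(a)+D[:,1]*np.sin(a))*1000;Y=(-D[:,0]*np.sin(a)+D[:,1]*np.cos(a))*1000;Z=D[:,2]*1000
np.set_printoptions(suppress=True,precision=1,linewidth=200)
m=v&(X>-75)&(X<-45)&(abs(Y)<20)&(Z>2)&(Z<18); print("hous",m.sum(),X[m].min(),X[m].max(),Y[m].min(),Y[m].max(),Z[m].max())
m=v&(X>-45)&(X<-20)&(abs(Y)<12)&(Z>2)&(Z<10); print("cap",m.sum(),np.percentile(X[m],[50,98,100]))
m=v&(X>-95)&(X<70)&(abs(Y)<45)&(abs(Z+28)<2.5); q=P[m]; print("plate",m.sum(),X[m].min(),X[m].max(),Y[m].min(),Y[m].max())
E
```

```text
[ 2.770e+00 -7.600e-01  3.946e+01  9.890e+00 -1.000e-02] (array([0.0038, 0.0008, 0.0232]), array([-0.12, -0.11, -0.01]))
[-0.18405605 -0.19374435 -0.51699872] 7.25
y0,z0 0.014428577135149837 -19.599187469490094 yaw/pitch deg -0.18959372491301688 0.5795491092244703 n 3294 0.6914074901843187 flat x [29.16806449 29.41159236 29.57243112 29.87770184] end -28.684616914890743
hous 1473 -65.9543378297566 -45.48982004692113 -12.524229608755652 12.350047187930029 14.88605629426526
cap 399 [-31.5 -26.1 -25.7]
plate 5627 -70.76957905972137 24.529429341318917 -31.129752570481905 30.93519219358448
```

View pics/w5.png

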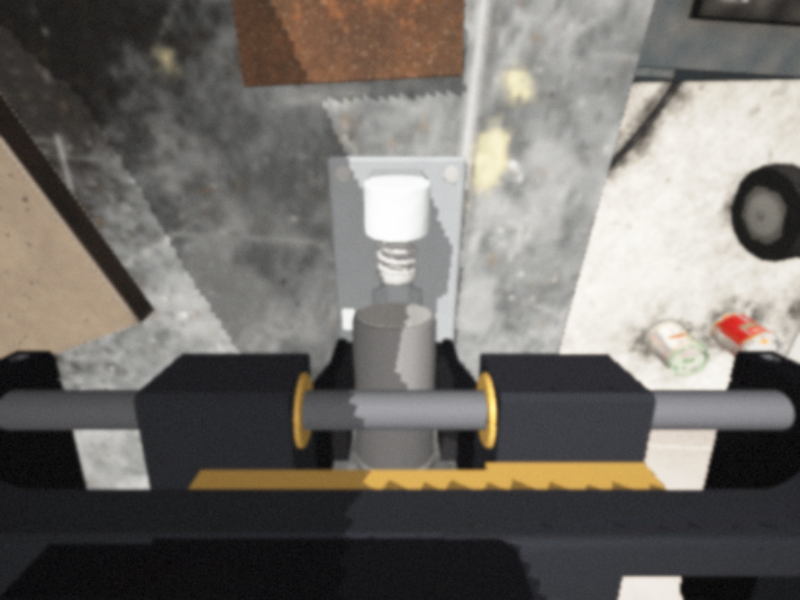

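```bash
sed -i 's/-.0007,.0004,-.0194/-.0007,.0002,-.0195/' go.py; python3 - <<'E'
from go import *
print(where())
for t in [(4,30,10),(2.5,26,10),(1,23,10),(-1,19,10),(-2,16,10)]: print(t,*rel(*target(*t)))
E
```

```text
[ 3.950e+00 -3.500e-01  4.102e+01  1.004e+01 -4.000e-02]
(4, 30, 10) [0.0019 0.0004 0.0109] [-0.02  0.04 -0.04]
(2.5, 26, 10) [0.0041 0.0004 0.0145] [-0.02  0.04 -0.04]
(1, 23, 10) [0.0061 0.0004 0.0172] [-0.02  0.04 -0.04]
(-1, 19, 10) [0.0087 0.0004 0.0208] [-0.02  0.04 -0.04]
(-2, 16, 10) [0.0102 0.0004 0.0236] [-0.02  0.04 -0.04]
```

Call:
arm_command([
  [[0.0019,0.0004,0.0109,0,0,0,1],[0.0041,0.0004,0.0145,0,0,0,1],[0.0061,0.0004,0.0172,0,0,0,1],[0.0087,0.0004,0.0208,0,0,0,1],[0.0102,0.0004,0.0236,0,0,0,1],[0.0102,0.0004,0.0236,0,0,0,1],[0.0102,0.0004,0.0236,0,0,0,1]],
])

```text
time_s: 8.0
tool_pos: [0.4783, 0.2679, 0.032]
tool_rot: [179.9, 10.3, -176.7]
force: [5.8, 1.7, -0.2]
grip_width: 0.0282
```

```bash
python3 - <<'E'
from go import *
o=get_obs(); print(where(o),o['force'],o['wrist_torque'])
for t in [(-4.5,15,10),(-6.5,14,10),(-7,12,10)]: print(t,*rel(*target(*t)))
E
```

```text
[ 0.23  1.06 17.27 10.34 -0.04] [ 5.80321978  1.66200253 -0.17146166] [ 0.17580579 -1.02378165  0.02408223]
(-4.5, 15, 10) [ 0.0052 -0.0011  0.0014] [ 0.13  0.34 -0.04]
(-6.5, 14, 10) [ 0.0073 -0.0011  0.002 ] [ 0.13  0.34 -0.04]
(-7, 12, 10) [ 0.0082 -0.0011  0.0039] [ 0.13  0.34 -0.04]
```

Call:
arm_command([
  [[0.0015,0,0.0002,0,0,0,1],[0.0031,0,0.0005,0,0,0,1],[0.0031,0,0.0005,0,0,0,1],[0.0031,0,0.0005,0,0,0,1]],
])

```text
time_s: 8.4
tool_pos: [0.4767, 0.2678, 0.0318]
tool_rot: [179.8, 10.5, -176.7]
force: [7.3, 0.3, 0.0]
grip_width: 0.0288
```

```bash
python3 - <<'E'
from go import *
o=get_obs(); print(where(o),o['force'],o['wrist_torque'])
d=read_camera("wrist"); cv2.imwrite("pics/w6.png",cv2.resize(d["img"][120:310,150:350,::-1],(600,570),interpolation=cv2.INTER_CUBIC)); np.savez("w6.npz",**d)
o=get_obs(); print(where(o),o['force'],o['wrist_torque'])
E
```

```text
[-1.45  1.08 17.08 10.48 -0.06] [7.30509173e+00 3.39636327e-01 6.55127730e-03] [ 0.02641384 -1.44146461 -0.0201523 ]
[-1.44  1.13 17.1  10.48 -0.06] [ 7.53835485 -0.11622823  1.7255708 ] [ 0.01479827 -1.47044287 -0.01204315]
```

View pics/w6.png

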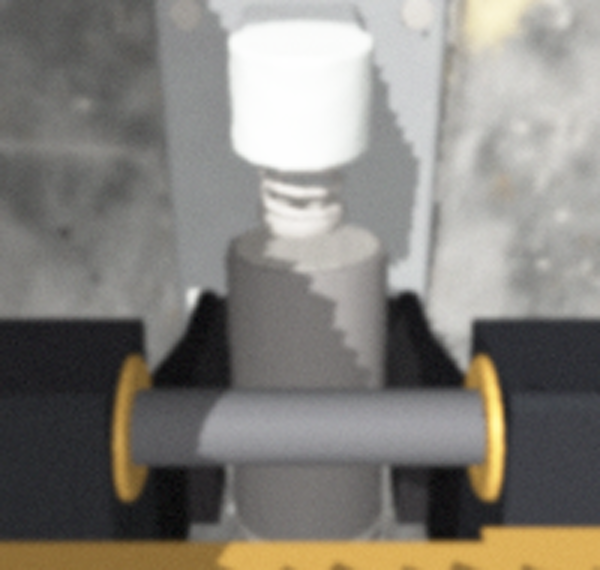

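Call:
arm_command([
  [[0.002,-0.0005,0.0002,0,0,0,1],[0.004,-0.001,0.0004,0,0,0,1],[0.0052,-0.001,0.0006,0,0,0,1],[0.0052,-0.001,0.0006,0,0,0,1],[0.0052,-0.001,0.0006,0,0,0,1]],
])

```text
time_s: 8.95
tool_pos: [0.4738, 0.2677, 0.0317]
tool_rot: [179.7, 10.7, -176.7]
force: [11.9, 1.0, 4.1]
grip_width: 0.0285
```

```bash
cat > chk.py <<'E'
from go import *
from inhand import inhand
import sys
o=get_obs(); print("pose",where(o),"F",np.round(o['force'],1),"M",np.round(o['wrist_torque'],2),o['time_s'])
d=read_camera("wrist"); 
if len(sys.argv)>1: cv2.imwrite("pics/%s.png"%sys.argv[1],cv2.resize(d["img"][120:310,150:350,::-1],(600,570),interpolation=cv2.INTER_CUBIC))
Rt=R.from_euler("xyz",o['tool_rot'],degrees=True).as_matrix()
T=((cloud(d)-o['tool_pos'])@Rt)*1000; inhand(T,d["z_map"]>0)
E
python3 chk.py w7
```

```text
pose [-4.38  1.03 17.03 10.72 -0.08] F [11.9  1.   4.1] M [ 0.27 -2.05  0.03] 8.95
y0,z0 0.02108402168781089 -19.600258857826518 yaw/pitch deg -0.32749346157986714 0.3865251347703074 n 3319 0.823849022289639 flat x [29.11261803 42.27860568 44.28406755 44.93656978] end -28.81641346383993
```

Call:
arm_command([
  [[0.002,0,0.0001,0,0,0,1],[0.004,0,0.0002,0,0,0,1],[0.0046,0,0.0002,0,0,0,1],[0.0046,0,0.0002,0,0,0,1],[0.0046,0,0.0002,0,0,0,1]],
])

```text
time_s: 9.5
tool_pos: [0.4711, 0.2675, 0.0317]
tool_rot: [179.6, 10.9, -176.8]
force: [13.3, -0.2, 3.9]
grip_width: 0.0286
```

```bash
python3 chk.py w8
```

```text
pose [-7.18  1.06 16.99 10.9  -0.11] F [13.3 -0.2  3.9] M [ 0.13 -2.64 -0.06] 9.5
y0,z0 -0.018370262420739396 -19.614673399397063 yaw/pitch deg -0.18609118235086267 0.4593491920595865 n 3334 0.8646227381432298 flat x [29.1501729  43.15731542 44.74574885 44.94812243] end -29.20479020571293
```

View pics/w8.png

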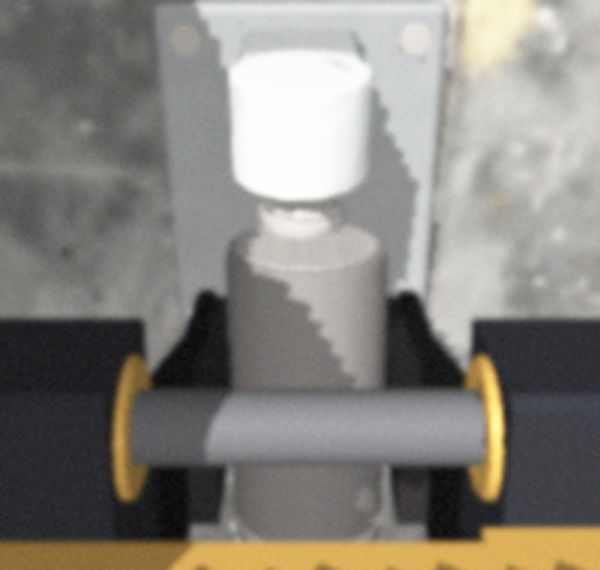

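Call:
arm_command([
  [[0.0003,0,0.0016,0,0,0,1],[0.0006,0,0.0033,0,0,0,1],[0.0009,0,0.005,0,0,0,1],[0.0009,0,0.005,0,0,0,1],[0.0009,0,0.005,0,0,0,1]],
])

```text
time_s: 10.05
tool_pos: [0.4714, 0.2681, 0.0268]
tool_rot: [179.6, 10.9, -176.8]
force: [14.5, 0.4, 4.5]
grip_width: 0.0284
```

```bash
python3 chk.py
```

```text
pose [-6.83  1.55 12.12 10.94 -0.11] F [14.5  0.4  4.5] M [ 0.23 -2.73  0.  ] 10.05
y0,z0 0.020419582897604757 -19.53159293716553 yaw/pitch deg 0.6511361213512317 1.4132898165376149 n 3727 1.3491673699315385 flat x [43.37339677 44.45487624 44.83243363 44.99258968] end -29.720855362914676
```

```bash
python3 - <<'E'
from go import *
for t in [(-6.8,9,9,0),(-6.7,6,7,0),(-6.6,4,5,0)]: print(t,*rel(*target(*t)))
E
```

```text
(-6.8, 9, 9, 0) [ 0.0012 -0.0017  0.003 ] [ 0.4   1.94 -0.1 ]
(-6.7, 6, 7, 0) [ 0.0024 -0.0017  0.0059] [ 0.4   3.94 -0.09]
(-6.6, 4, 5, 0) [ 0.0033 -0.0017  0.0078] [ 0.4   5.94 -0.09]
```

Call:
arm_command([
  [[0.0006,-0.001,0.0015,0,1,0,1],[0.0012,-0.0017,0.003,0,2,0,1],[0.0018,-0.0017,0.0045,0,3,0,1],[0.0024,-0.0017,0.0059,0,4,0,1],[0.0024,-0.0017,0.0059,0,4,0,1],[0.0024,-0.0017,0.0059,0,4,0,1]],
])

```text
time_s: 10.7
tool_pos: [0.4707, 0.2666, 0.0205]
tool_rot: [179.6, 7.0, -176.8]
force: [13.5, 2.4, 5.4]
grip_width: 0.0285
```

```bash
python3 chk.py w9; python3 - <<'E'
from go import *
for t in [(-6,3.5,4.5,0),(-5.7,2,2,0),(-5.5,0,0,0)]: print(t,*rel(*target(*t)))
E
```

```text
pose [-6.24  0.17  5.94  7.   -0.12] F [13.5  2.4  5.4] M [ 0.5  -2.66 -0.05] 10.7
y0,z0 -0.03942353586674864 -19.34843390226912 yaw/pitch deg -0.21043125255031422 1.3907736374696344 n 3998 1.4059956331547532 flat x [43.60508542 44.63653482 44.84974235 44.99821263] end -30.35079344538843
(-6, 3.5, 4.5, 0) [ 0.0009 -0.0003  0.0024] [ 0.43  2.5  -0.11]
(-5.7, 2, 2, 0) [ 0.0016 -0.0003  0.0038] [ 0.43  5.   -0.1 ]
(-5.5, 0, 0, 0) [ 0.0023 -0.0003  0.0058] [ 0.43  7.   -0.09]
```

View pics/w9.png

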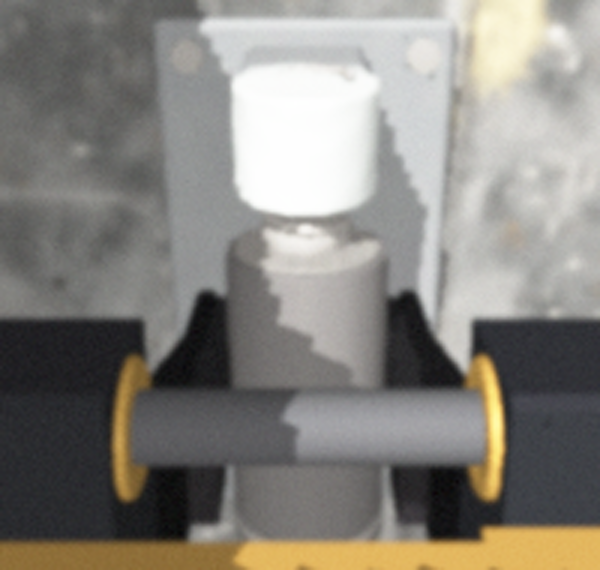

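Call:
arm_command([
  [[0.0006,0,0.0012,0,1.2,0,1],[0.0011,-0.0003,0.0024,0.2,2.5,0,1],[0.0016,-0.0003,0.0031,0.4,3.7,0,1],[0.002,-0.0003,0.0038,0.4,5,0,1],[0.002,-0.0003,0.0038,0.4,5,0,1],[0.002,-0.0003,0.0038,0.4,5,0,1]],
])

```text
time_s: 11.35
tool_pos: [0.4692, 0.2659, 0.0159]
tool_rot: [-180.0, 2.0, -176.8]
force: [13.9, 2.7, 4.4]
grip_width: 0.0286
```

```bash
python3 chk.py; python3 - <<'E'
from go import *
for t in [(-5.8,0,0,0),(-3,0,0,0),(0,0,0,0)]: print(t,*rel(*target(*t)))
E
```

```text
pose [-6.1  -0.35  1.38  2.   -0.13] F [13.9  2.7  4.4] M [ 0.57 -2.73 -0.02] 11.35
y0,z0 -0.0046241640590943996 -19.343909369702974 yaw/pitch deg -0.14879952124053003 1.080592085384644 n 4036 1.276753480888292 flat x [43.63154602 44.55724131 44.85596148 44.99872122] end -30.012849468707316
(-5.8, 0, 0, 0) [0.0004 0.0004 0.0014] [-0.01  2.01 -0.12]
(-3, 0, 0, 0) [-0.0024  0.0004  0.0015] [-0.01  2.01 -0.12]
(0, 0, 0, 0) [-0.0054  0.0004  0.0016] [-0.01  2.01 -0.12]
```

Call:
arm_command([
  [[0.0003,0.0002,0.0008,0,1,0,1],[0.0004,0.0004,0.0016,0,2,-0.1,1],[0.0004,0.0004,0.0022,0,2.2,-0.1,1],[0.0004,0.0004,0.0022,0,2.2,-0.1,1],[0.0004,0.0004,0.0022,0,2.2,-0.1,1]],
])

```text
time_s: 11.9
tool_pos: [0.4688, 0.2661, 0.0145]
tool_rot: [-180.0, -0.2, -176.7]
force: [10.6, 0.4, 11.6]
grip_width: 0.0289
```

```bash
python3 chk.py w10
```

```text
pose [-5.73 -0.11  0.02 -0.19 -0.02] F [10.6  0.4 11.6] M [ 0.12 -2.32 -0.04] 11.9
y0,z0 -0.013972511691426924 -19.449335512107577 yaw/pitch deg -0.25068173628464757 1.987068473823683 n 4039 1.1071927657549494 flat x [43.74961642 44.5849267  44.86427639 44.99844219] end -28.574140744561834
```

Call:
arm_command([
  [[-0.002,0,0,0,0,0,1],[-0.004,0,0,0,0,0,1],[-0.006,0,0,0,0,0,1],[-0.006,0,0,0,0,0,1],[-0.006,0,0,0,0,0,1]],
])

```text
time_s: 12.45
tool_pos: [0.4719, 0.2663, 0.0144]
tool_rot: [-179.9, -0.5, -176.6]
force: [2.8, 0.1, 19.4]
grip_width: 0.0287
```

```bash
python3 chk.py w11
```

```text
pose [-2.51 -0.09 -0.09 -0.51  0.01] F [ 2.8  0.1 19.4] M [-0.17 -0.79 -0.01] 12.45
y0,z0 0.020577837027088926 -19.513510959451267 yaw/pitch deg -0.19267955806888973 2.0969718352629725 n 3808 1.1844572834724334 flat x [43.69968595 44.60062501 44.86864689 44.99154663] end -29.134702227069397
```

View pics/w11.png

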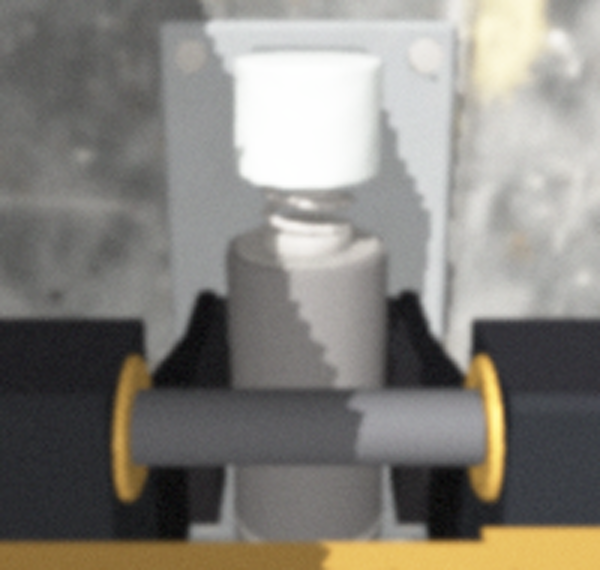

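Call:
arm_command([
  [[0,0,-0.001,0,-0.3,0,1],[-0.001,0,-0.001,0,-0.3,0,1],[-0.002,0,-0.001,0,-0.3,0,1],[-0.002,0,-0.001,0,-0.3,0,1]],
])

```text
time_s: 12.9
tool_pos: [0.473, 0.2663, 0.0145]
tool_rot: [-179.9, -0.3, -176.6]
force: [4.0, -0.4, 14.6]
grip_width: 0.0285
```

```bash
python3 chk.py
```

```text
pose [-1.54 -0.08 -0.03 -0.31  0.03] F [ 4.  -0.4 14.6] M [ 0.   -0.74 -0.05] 12.9
y0,z0 0.028694834912570584 -19.449565881555625 yaw/pitch deg -0.34492313924726653 1.889688736974169 n 3758 1.2084645237484928 flat x [43.54483209 44.61419611 44.88061694 44.99811499] end -28.736701705514463
```

Call:
arm_command([
  [[-0.001,0,-0.0008,0,0,0,1],[-0.002,0,-0.0008,0,0,0,1],[-0.0022,0,-0.0008,0,0,0,1],[-0.0022,0,-0.0008,0,0,0,1]],
])

```text
time_s: 13.35
tool_pos: [0.4741, 0.2664, 0.0145]
tool_rot: [-179.9, -0.4, -176.6]
force: [3.4, 0.5, 11.8]
grip_width: 0.0285
```

```bash
python3 chk.py
```

```text
pose [-0.36 -0.08  0.   -0.41  0.04] F [ 3.4  0.5 11.8] M [ 0.18 -0.64 -0.03] 13.35
y0,z0 -0.0009434353759933739 -19.445550635093525 yaw/pitch deg -0.46347424314651187 1.9488202313884706 n 3704 1.2887321552361288 flat x [39.21340974 43.25936905 44.81164719 44.99992626] end -28.611691297409926
```

Call:
arm_command([
  [[0,0,-0.0003,0,0,0,-0.3],[0,0,-0.0003,0,0,0,-0.3],[0,0,-0.0003,0,0,0,-0.3],[0,0,-0.0003,0,0,0,-0.3],[0,0,-0.0003,0,0,0,-0.3],[0,0,-0.0003,0,0,0,-0.3]],
], newtons=10)

```text
time_s: 14.0
tool_pos: [0.4702, 0.264, 0.0111]
tool_rot: [-179.6, -0.9, -176.6]
force: [0.7, -0.9, -0.5]
grip_width: 0.0556
```

```bash
python3 chk.py w12
```

```text
pose [-4.27 -2.19 -3.38 -0.87  0.06] F [ 0.7 -0.9 -0.5] M [0.07 0.04 0.04] 14.0
y0,z0 2.0972245262492564 -22.755846745545345 yaw/pitch deg -0.12452604867176605 3.570240858842812 n 3747 1.4779444236054633 flat x [43.76590447 44.5885585  44.89605043 44.98593311] end -28.968882053966226
```

View pics/w12.png

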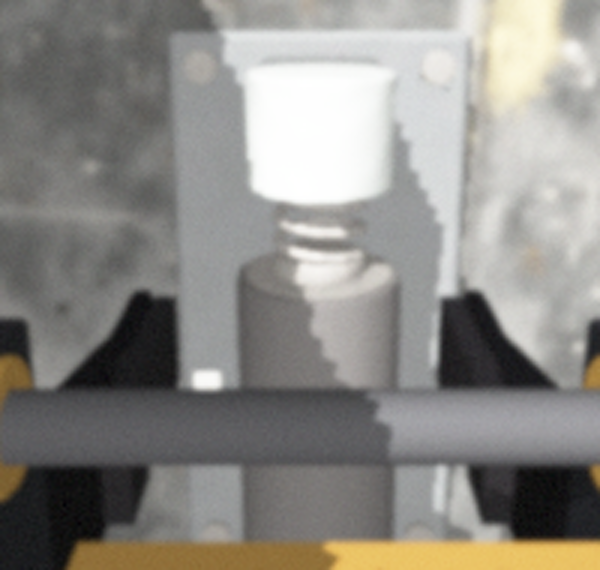

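Call:
arm_command([
  [[0,0.002,-0.03,0,0,0,-0.3],[0,0.002,-0.07,0,0,0,-0.3],[-0.03,0.002,-0.12,0,0,0,-0.3],[-0.06,0.002,-0.12,0,0,0,-0.3],[-0.06,0.002,-0.12,0,0,0,-0.3],[-0.06,0.002,-0.12,0,0,0,-0.3]],
])

```text
time_s: 14.65
tool_pos: [0.532, 0.2702, 0.1301]
tool_rot: [-179.6, -0.9, -176.6]
force: [-0.4, 0.2, -0.4]
grip_width: 0.0564
```

```bash
python3 - <<'E'
from go import *
from scipy.optimize import least_squares
np.set_printoptions(suppress=True,precision=2,linewidth=200)
d=read_camera("wrist"); cv2.imwrite("pics/w13.png",cv2.resize(d["img"][20:250,160:360,::-1],(520,598),interpolation=cv2.INTER_CUBIC)); np.savez("w13.npz",**d)
P=cloud(d).reshape(-1,3); v=d["z_map"].ravel()>0
a=np.radians(YAW);D=P-SEAT;X=(D[:,0]*np.cos(a)+D[:,1]*np.sin(a))*1000;Y=(-D[:,0]*np.sin(a)+D[:,1]*np.cos(a))*1000;Z=D[:,2]*1000
m=v&(X>-22)&(X<24)&(abs(Y)<13)&(Z>2)&(Z<30); b=np.stack([X,Y,Z],1)[m]
s=least_squares(lambda p: np.hypot(b[:,1]-p[0]-p[1]*b[:,0],b[:,2]-p[2]-p[3]*b[:,0])-15,[0,0,0,0],loss="soft_l1"); print("axis y,slope,z,slope",s.x, "at flat",s.x[0]-30*s.x[1],s.x[2]-30*s.x[3],"tip",s.x[0]+38*s.x[1],s.x[2]+38*s.x[3],len(b))
for x0 in range(-70,48,2):
    k=v&(abs(Y)<4)&(X>=x0)&(X<x0+2)&(Z<30)
    if k.sum(): print(x0,np.percentile(Z[k],[10,90]),end="; ")
print()
k=v&(abs(Y)<13)&(Z>9.5)&(Z<18)&(X>-44)&(X<33); print("body x",np.percentile(X[k],[0,.5,99.5,100]))
k=v&(abs(Y)<20)&(Z>10)&(Z<16)&(X>32)&(X<50); print("lip x",np.percentile(X[k],[0,1,100]))
k=v&(abs(Y)<14)&(Z>0)&(Z<16)&(X>-75)&(X<-40); print("housing x",np.percentile(X[k],[0,100]))
print(get_obs()['time_s'],get_obs()['tool_pos'])
E
```

```text
axis y,slope,z,slope [-0.12  0.    0.24 -0.  ] at flat -0.17097606997540393 0.24405989347009946 tip -0.06456122194313421 0.2241680727023528 1501
-68 [10.85 10.85]; -66 [11.78 14.45]; -64 [11.87 13.96]; -62 [12.62 13.82]; -60 [12.33 13.49]; -58 [12.73 14.29]; -56 [12.15 13.88]; -54 [12.24 14.15]; -52 [11.99 14.14]; -50 [-9.36 13.98]; -48 [-7.16 13.82]; -46 [-28.26   8.83]; -44 [-5.73  9.55]; -42 [-28.44  -3.28]; -40 [-27.44   8.78]; -38 [-26.95  -5.  ]; -36 [7.95 9.22]; -34 [7.89 9.09]; -32 [7.35 8.88]; -30 [14.02 15.82]; -28 [14.62 16.35]; -26 [14.55 15.73]; -24 [14.37 16.28]; -22 [14.35 16.14]; -20 [13.91 16.11]; -18 [14.12 15.67]; -16 [13.92 16.21]; -14 [13.89 16.1 ]; -12 [13.93 15.49]; -10 [14.08 15.61]; -8 [14.38 15.88]; -6 [13.97 16.23]; -4 [13.96 15.98]; -2 [14.27 16.23]; 0 [13.96 16.02]; 2 [13.99 15.74]; 4 [14.2 15.7]; 6 [14.28 15.97]; 8 [13.89 15.73]; 10 [14.49 15.76]; 12 [14.29 15.77]; 14 [14.34 15.77]; 16 [14.25 15.91]; 18 [14.23 16.62]; 20 [14.33 15.86]; 22 [14.19 15.84]; 24 [14.26 16.35]; 26 [14.56 16.3 ]; 28 [14.46 16.01]; 30 [6.76 7.84]; 32 [6.22 7.94]; 34 [ 6.41 13.64]; 36 [12.63 14.58]; 38 [12.91 14.5 ]; 40 [12.76 14.07]; 42 [12.73 14.17]; 44 [11.64 12.44]; 
body x [-43.51 -29.57  29.5   30.22]
lip x [34.18 34.29 44.29]
housing x [-66.02 -40.14]
14.7 [0.53 0.27 0.13]
```

View pics/w13.png

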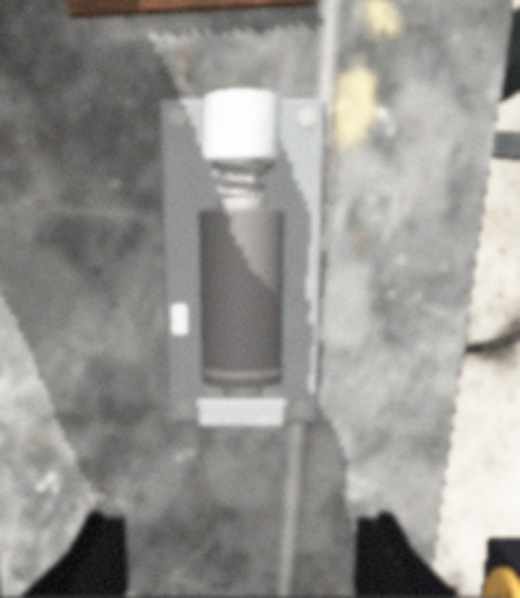

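Battery is level (axis within 0.25 mm), its body spans x = -30..+30, and the neck is under the lip. The gripper is clear, so I'm handing in.

```bash
python3 -c "
from cell import *
print(sign_off())"
```

```text
the job is handed in; nothing more can be done
None
```

The battery is in the charging dock, lying level with its neck under the lip, and I handed the job in at about 14.7 s. I took the grey battery off the V-block, not the green look-alike. I pressed its flat end against the spring at about 10° tilt, then lowered it past the lip, levelled it, eased it forward to its seat and released it.

**Last wrist-camera check:**
- **Position:** the battery axis is within about 0.25 mm of the seat axis at both ends, in height and sideways. The body spans x ≈ -30 to +30 mm, so the neck tip is at about +38 mm.
- **Spring:** it is held in by about 4 mm.
- **Gripper:** the fingers are open and about 13 cm above the table, touching nothing.

**Forces on the way:**
- **Pressing:** the most the spring was pressed in was about 10 to 11 mm, with 14.5 N read at the wrist. Both come from my pose and force readings; the joint itself was never read.
- **Seating:** the downward push on the cradle reached about 19 N for a moment, so I eased it off.

**Disagreements:**
- **Dock position:** the top and wrist cameras disagreed by about 2 to 3 mm, so I worked from the wrist camera.
- **Arm position under load:** the arm gave way by several mm against the spring, so I steered by the measured pose and force.
- **In-hand fit:** while the battery was pressed on the spring, this camera check was unreliable because it also picked up the spring cap. I did not use it then.

I did not measure the bystanders again at the end. No move was planned near any of them.

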